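Move the charged battery to the microscope light

TASK

The battery pack on the charger is charged: press the charger's catch so that the pack pops loose, draw it off along the rails, and slide it nose first onto the rails of the microscope's light source until the catch there clicks and holds it by itself. Go gently, never forcing or ramming anything, do not drop the pack, and leave the other things on the table where they are.

Things in the scene. Friction and masses are not known exactly. Their poses are not given: they have to be found in the camera images.
- battery: The battery pack: grey block 70 (x) x 38 (y) x 40 mm tall on a black foot 70 x 48 x 8 mm that sticks out 5 mm each side; 48 mm tall in all, 0.2 to 0.33 kg. Origin: centre of its underside; +x is its nose (the end that goes in first), z up. It starts latched on the charger, origin at about x = 37 mm in the charger's frame, +x along the charger's +x.
- battery_grip (a point): Point on the battery's axis 35 mm above its underside: grip the 38 mm block across its y, fingertips no lower than 18 mm above the underside (the rails' lips reach 14.5 mm above it). Three thin dark ribs cross its top near the tail, a pale label lies nearer the nose. Push it with no more than about 16 N, giving way sideways and in height.
- charger: The charger: low grey plastic plate 80 mm wide with two black rails, and at its far end only a bar 40 mm high (x = 135 to 157 mm). Origin: middle of the rails' mouth, on the table (z = 0); own +x points level into the rails (the sliding-in direction), y across, z up. A battery is free of the rails once its origin is back beyond x = -40 mm.
- charger_stop (a point): Middle of the face of the charger's stop block (68 mm wide, 14 mm thick, top at z = 52 mm), x = 75 mm in the charger's frame, at z = 36 mm. In it a spring plunger pushes the battery out along -x (6.5 N latched, 4.5 N at its stroke's end). With the catch pressed the battery pops back about 13 mm and stays loose there, and the catch may be let go.
- charger_head_tab (a point): Centre of the top of the charger's catch: a steel thumb tab 24 mm (x) by 34 mm (y) beyond the stop block, at x = 109 mm in the charger's frame, z = 26 mm at rest. Press it straight down 5 to 7 mm: springs 2 to 5 N, with rubbing up to about 10 N; it ends hard at 7 mm. The stop block's edge is 20 mm from this point towards the mouth, the far bar 26 mm the other way.
- lamp: The microscope's light source: aluminium plate 80 mm wide with two black rails, and beyond them a white housing 104 mm wide, 60 mm high (x = 137 to 252 mm). Origin: middle of the rails' mouth, on the table (z = 0); own +x points level into the rails (the sliding-in direction), y across, z up. Put the battery in with its +x along this +x.
- lamp_mouth (a point): Middle of the mouth of the light source's rails, on the plate, 12 mm above the table: the battery's underside runs at this height (plate from 30 mm before the mouth). The charger's rails are the same. Channel 50 mm wide for the 48 mm foot; lips over the foot from y = +-21 mm outward, 1.5 mm above it, tops at z = 26.5 mm. The first 15 mm flare about 4 mm outward, 3 mm up.
- lamp_rail_end (a point): End of the light source's rails, x = 68 mm, 12 mm above the table. Its stop block, plunger and catch are like the charger's, but the block is adjustable and not measured: its face lies anywhere from x = 69.5 to 80.5 mm. The catch clicks by itself when the nose is 2.5 mm short of the face: the latched battery's origin is then between x = 32 and 43 mm.
- lamp_mid (a point): A point in the light source's rails 35 mm in, 12 mm above the table. Sliding in, the plunger gives 4.5 N from 16 mm before the stop's face, then the tooth's ramp takes the push to 9 to 15 N; for about 11 mm it stays near 7 N as the nose rides over the tooth, the catch clicks up behind, and 2.5 mm on the push rises hard on the block. Let go unlatched, the pack is pushed back out.
- lens_cap: bystander: round black cap, 52 mm across, 12 mm high. Origin: centre of its underside.
- short_pack: bystander: flat grey pack 45 x 38 x 22 mm, not the battery. Origin: centre of its underside.
- oil_jar: bystander: small jar with a lid, 44 mm across, 55 mm high. Origin: centre of its underside.
- petri_dish: bystander: clear round dish, 94 mm across, 16 mm high. Origin: centre of its underside.
- slide_box: bystander: flat box 110 x 85 x 34 mm. Origin: centre of its underside.
- screwdriver: bystander: screwdriver, 150 mm long, lying.
- objective: bystander: steel microscope objective standing on end, 34 mm across, 44 mm high. Origin: centre of its underside.

How it is judged:
By the outcome, as a careful person would: the job done as asked, in the order asked, and still so for the second after the job is handed in, with the robot touching nothing.
It also fails if it takes over 72 s, if anything falls off the work surface, if the arm or the gripper's body presses on something with over 40 N, if the wrist force passes 120 N, or if a joint passes its speed limit or range.

ROBOT

A 7-joint arm with a two-finger parallel gripper is mounted at the origin on the work surface. World frame = base frame: x ahead of the robot, y to its left, z up, the work surface at z = 0. Lengths are in m, angles in rad, forces in N, time in s.
With the tool pointing down it reaches from about 0.4 to 0.85 m from the base axis. Payload 4.5 kg.
Tool frame: the origin (TCP) lies between the finger pads; the fingertips stand 14 mm ahead of it and the grasp point (between the pads) lies 5 mm behind it; z points along the fingers, y is the line along which they close (so a half turn about z gives the same grasp; the last joint's range is limited). The gripper opens to 88 mm and grips with 3 to 60 N. Pads are 18 mm wide; open, the fingers measure 123 mm over their backs; the gripper's body (75 mm by 187 mm) begins 45 mm behind the grasp point.
Start: joints at [1.368, 0.689, -0.195, 1.565, 0.157, 0.902, -0.215], TCP at [0.147, -0.608, 0.253] pointing down, gripper open.
Joint ranges: [-3.01, 3.01], [-0.46, 2.08], [-1.47, 1.51], [0.13, 2.56], [-1, 4.14], [0.04, 2.09], [-2.66, 2.66]. Speed limits (rad/s): [2.57, 2.57, 3.14, 3.14, 3.14, 3.14, 3.14].

INTERFACE

Orientations are given as a 3x3 rotation matrix whose columns are the frame's x, y, z axes.
In Python, from bench import sense, read_camera, camera_model, hand_in, recognise, landmark_of gives the robot as it stands. The module is installed in compiled form; this text tells all that it offers.
- The arm moves only by the tool jog_arm, never from a script. Its argument "rows" is a list of rows, each an object with "translation": the shift along the world's x, y, z in cm, a list of three; "yaw": the turn about the world's z in rad; "claw": the finger opening in cm, from 0 to 8.81. In form: [{"translation": [dx, dy, dz], "yaw": yaw, "claw": claw}, ...]. A call has exactly 5 rows; each row is the pose to reach, as a shift and turn from the pose commanded when the call began; what a row does not reach only later rows make up. A row lasts 1/8 s, in which the tool goes at most 62.5 mm and 10.7 degrees, less where a joint would pass 70% of its speed; a pose out of reach is approached as far as the arm can. A call with a gripper value outside its range is refused whole. The fingers move at their own pace and stop on an object; "force" is the grip in N (left out, the last holds). Time passes only in rows, so rows that repeat a pose let the fingers close, or fill a call up. It gives the time, the measured TCP pose, the force, the opening and the grip force at its end, in the units of the state.
- sense(): the state, without advancing time (a new reading comes with each control period).
- read_camera(name): name is "scene" or "top"; returns the picture (480x640x3 uint8, red, green, blue); there is no depth.
- camera_model(name): a dict with "mtx" (3x3 intrinsics, pixels), "R" (3x3) and "t" (3): a world point X has camera coordinates R X + t. Camera axes: x right, y down, z forward; pixel columns grow to the right and rows downward; lengths in m; the calibration is good to about 2 mm. A picture is of the moment at which its call begins. camera_model takes no time and is no camera call.
- hand_in(): hands the job in; it is judged then, once.
Trained networks look in the newest picture that a camera, given by its name, has taken for a name from the list of things; names that differ only in an ending like _2 or _b are one class to them, and where a whole thing is asked for, a point or a joint stands for the part that bears it (a point fixed in the world has none). Each returns a list of dicts, best first, with "p" (0 to 1); they miss things now and then, are a little off and sometimes report something else, mostly with a low value. They report only what shows in the picture. A call takes as long as a camera call.
- recognise(camera, target): "location" ([x, y, z] in m, in world coordinates, good to about 4 mm: the middle of the surface that is visible of it).
- landmark_of(camera, target): "location" ([x, y, z] in m, in world coordinates, good to about 4 mm: a listed point, or the origin of a listed thing).
The state is a dict: "time_s": time; "q": joint angles; "dq": joint speeds; "tau": joint torques, N m; "tool_pos": TCP position; "ee_rot": TCP orientation; "ft_force": force on the tool from outside, world axes, zero at the start; "moment": the same for the moment, N m; "gripper_width": finger opening in m; "gripper_force": force on a finger pad.
Only numpy, scipy, OpenCV 4.12 (cv2) and the standard library are available. Lean on these libraries where they do the work, as an engineer would, in place of code of your own. Each camera call takes 0.05 s, during which the arm holds its last target. There are 200 camera calls.

## Working session

There is one attempt and no reset: what is moved stays moved. The work goes in short steps, Python scripts to look and compute and a tool call to move; the robot and the scene stay as the last step left them, time stands still between calls to the robot, and variables do not carry over. Pictures are saved under pics/ and viewed, at most 10 in all, crops included, and the job is handed in when it is done.

Besides the shell and the picture viewer there is one more tool, called after ">>>" by a JSON object that holds its "op" and its "data". jog_arm: Moves the arm, as the interface text tells. Its arguments: {"type":"object","properties":{"rows":{"type":"array"},"force":{"type":"number"}},"required":["rows"]}

```bash
mkdir -p pics; cat > h.py <<'E'
from bench import *
import numpy as np, cv2
np.set_printoptions(precision=4,suppress=True)
def proj(c,X):
    m=camera_model(c); p=(m["mtx"]@(np.array(m["R"])@np.array(X,float)+m["t"])); return p[:2]/p[2]
def ray(c,uv,z):
    m=camera_model(c); R=np.array(m["R"]); o=-R.T@m["t"]; d=R.T@np.linalg.inv(m["mtx"])@np.array([uv[0],uv[1],1.])
    return o+d*(z-o[2])/d[2]
E
cat > a.py <<'E'
from h import *
ims=[]
for c in("scene","top"):
    im=read_camera(c); ims.append(im); cv2.imwrite(f"pics/{c}1.png",im[:,:,::-1])
    m=camera_model(c); R=np.array(m["R"]); print(c,"pos",-R.T@m["t"],"fwd",R[2],"f",m["mtx"][0][0])
    for n in["battery","battery_grip","charger","charger_stop","charger_head_tab","lamp","lamp_mouth","lamp_rail_end","lamp_mid"]:
        for r in landmark_of(c,n)[:2]: print(c,n,np.array(r["location"]),round(r["p"],2))
s=sense(); print(s["time_s"],s["tool_pos"],s["ee_rot"],s["gripper_width"],s["ft_force"])
E
python3 a.py
```

```text
scene pos [1.067  0.3779 0.8919] fwd [-0.4824 -0.3707 -0.7936] f 476.1842843591883
scene battery [ 0.5194 -0.1797  0.0146] 0.76
scene battery [ 0.5658 -0.0092  0.0009] 0.16
scene battery_grip [ 0.5206 -0.1783  0.0482] 0.65
scene charger [ 0.4768 -0.1712  0.0009] 0.76
scene charger_stop [ 0.5564 -0.1814  0.0382] 0.85
scene charger_stop [ 0.4817 -0.1737 -0.0016] 0.39
scene charger_head_tab [ 0.592  -0.1897  0.0307] 0.41
scene lamp [ 0.4912  0.1676 -0.0011] 0.98
scene lamp_mouth [0.4882 0.1639 0.0111] 0.98
scene lamp_mouth [ 0.48   -0.175  -0.0028] 0.45
scene lamp_rail_end [0.5529 0.1675 0.0124] 0.94
scene lamp_mid [0.5284 0.1655 0.011 ] 0.67
top pos [ 0.3059 -0.0042  1.1776] fwd [ 0.2065 -0.016  -0.9783] f 499.0159357966386
top battery [ 0.5171 -0.1761  0.0146] 0.86
top battery_grip [ 0.5211 -0.1777  0.0459] 0.78
top battery_grip [ 0.6192  0.4266 -0.0015] 0.61
top charger [ 0.483  -0.1723  0.0005] 0.76
top charger_stop [ 0.5528 -0.1794  0.0402] 0.79
top charger_stop [0.4244 0.3717 0.0005] 0.4
top charger_head_tab [ 0.5885 -0.1842  0.0245] 0.7
top charger_head_tab [0.4837 0.1646 0.0157] 0.61
top lamp [ 0.4895  0.1631 -0.0014] 0.7
top lamp_mouth [0.4895 0.1636 0.0156] 0.71
top lamp_mouth [ 0.4886 -0.4467  0.    ] 0.54
top lamp_rail_end [0.5521 0.1684 0.0154] 0.83
top lamp_mid [0.5218 0.1661 0.0119] 0.7
1.0 [ 0.1467 -0.6076  0.2527] [[ 0.9721  0.2346  0.    ]
 [ 0.2346 -0.9721 -0.0001]
 [ 0.      0.0001 -1.    ]] 0.08791727836518941 [-0.4719  0.3649  1.2657]
```

View pictures.

View pics/top1.png

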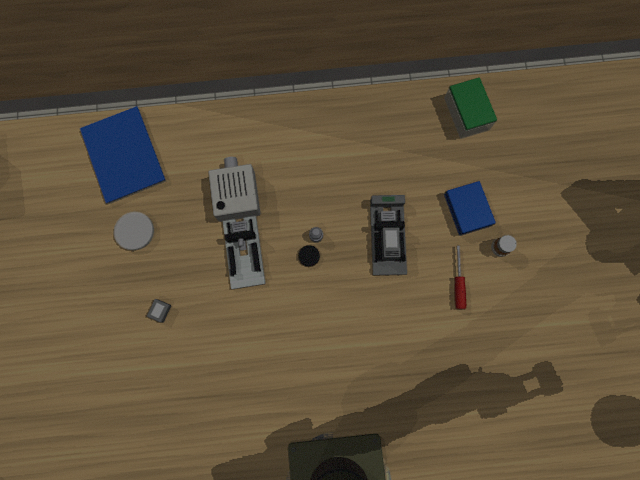

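View pics/scene1.png

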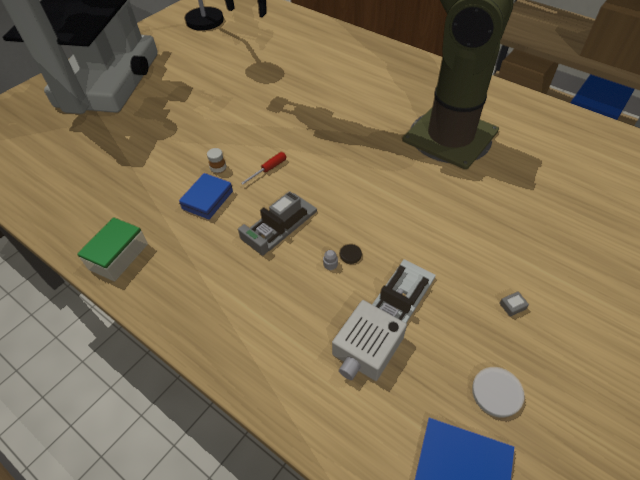

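```bash
cat > b.py <<'E'
from h import *
a=cv2.imread("pics/top1.png")
A=cv2.resize(a[185:285,355:425],None,fx=5.5,fy=5.5,interpolation=cv2.INTER_CUBIC)
B=cv2.resize(a[195:295,212:282],None,fx=5.5,fy=5.5,interpolation=cv2.INTER_CUBIC)
cv2.imwrite("pics/crop1.png",np.hstack([A,B]))
b=cv2.imread("pics/scene1.png")
A=cv2.resize(b[185:260,230:330],None,fx=4,fy=4,interpolation=cv2.INTER_CUBIC)
B=cv2.resize(b[255:330,355:455],None,fx=4,fy=4,interpolation=cv2.INTER_CUBIC)
cv2.imwrite("pics/crop2.png",np.hstack([A,B]))
E
python3 b.py
```

```text
(no output)
```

View pics/crop1.png

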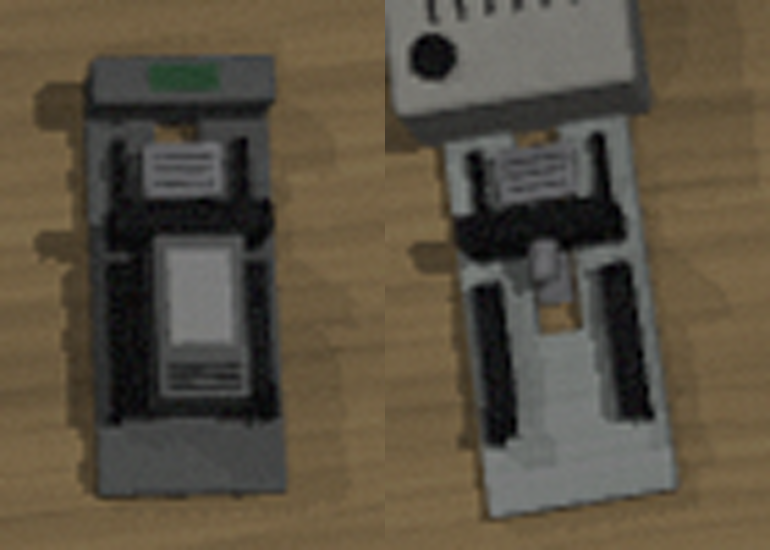

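View pics/crop2.png

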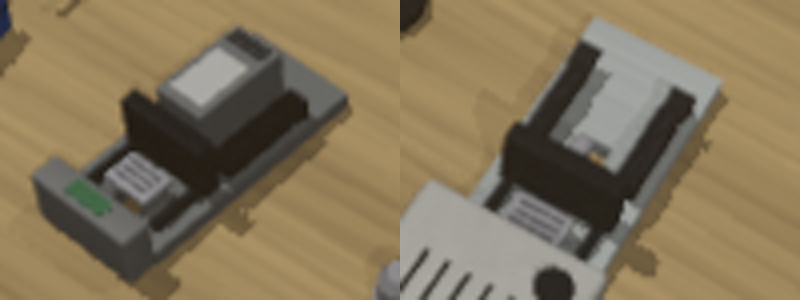

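```bash
cat > c.py <<'E'
from h import *
from scipy.optimize import least_squares
def fit(F,x0):
    def P(p,X):
        c,s=np.cos(p[2]),np.sin(p[2]); X=np.array(X)/1e3
        return [p[0]+c*X[0]-s*X[1],p[1]+s*X[0]+c*X[1],X[2]]
    f=lambda p:np.concatenate([proj(c,P(p,X))-uv for c,uv,X in F])
    r=least_squares(f,x0,loss="soft_l1"); print(r.x,np.rad2deg(r.x[2])); e=f(r.x).reshape(-1,2)
    for (c,uv,X),d in zip(F,e): print(c,X,d.round(1))
    return r.x
def T(u,v,o,k): return (np.array([u,v])+.5)/k-.5+o
t=lambda u,v,X:("top",T(u,v,(355,185),5.5),X)
s=lambda u,v,X:("scene",T(u,v,(230,185),4),X)
fit([t(97,496,(-30,40,6)),t(286,492,(-30,-40,6)),t(88,105,(135,40,40)),t(273,101,(135,-40,40)),t(95,57,(157,40,40)),t(273,57,(157,-40,40)),t(183,170,(109,0,26)),
 t(153,236,(72,19,60)),t(243,236,(72,-19,60)),t(163,398,(2,19,60)),t(250,395,(2,-19,60)),
 s(137,176,(109,0,26)),s(238,27,(2,-19,60)),s(282,60,(2,19,60)),s(158,88,(72,-19,60)),s(348,100,(-30,40,12))],[.48,-.172,-.05])
t=lambda u,v,X:("top",T(u-385,v,(212,195),5.5),X)
s=lambda u,v,X:("scene",T(u-400,v,(355,255),4),X)
fit([t(489,517,(-30,40,6)),t(677,487,(-30,-40,6)),t(408,118,(137,52,60)),t(634,80,(137,-52,60)),t(537,172,(109,0,26)),
 s(535,220,(109,0,26)),s(592,17,(-30,-40,12)),s(722,82,(-30,40,12))],[.489,.164,.07])
E
python3 c.py
```

```text
[ 0.4822 -0.1731 -0.0886] -5.076334540940571
top (-30, 40, 6) [-0.  -0.1]
top (-30, -40, 6) [-0.5  0.1]
top (135, 40, 40) [ 0.4 -0.2]
top (135, -40, 40) [ 0.6 -0.1]
top (157, 40, 40) [-1.2 -0.4]
top (157, -40, 40) [ 0.2 -1. ]
top (109, 0, 26) [-0.2 -0.2]
top (72, 19, 60) [-0.5 -0.2]
top (72, -19, 60) [-0.3 -0.5]
top (2, 19, 60) [-1.1  0.3]
top (2, -19, 60) [-0.2  0.6]
scene (109, 0, 26) [ 0.1 -0.2]
scene (2, -19, 60) [-0.1 -1.5]
scene (2, 19, 60) [ 0.2 -2.2]
scene (72, -19, 60) [-1.  -0.6]
scene (-30, 40, 12) [-0.1 -1.9]
[0.4911 0.1655 0.0493] 2.82557976760033
top (-30, 40, 6) [ 0.4 -0.5]
top (-30, -40, 6) [-0.1 -0.3]
top (137, 52, 60) [-2.7 -1. ]
top (137, -52, 60) [ 0.8 -0.7]
top (109, 0, 26) [0.1 0.9]
scene (109, 0, 26) [ 0.5 -1. ]
scene (-30, -40, 12) [ 0.6 -0.1]
scene (-30, 40, 12) [-0.1 -0.3]
```

>>> {"op": "jog_arm", "data": {"rows": [{"translation": [4.4, 4.2, 0], "yaw": -0.06, "claw": 4}, {"translation": [8.8, 8.4, 0], "yaw": -0.13, "claw": 0}, {"translation": [13.2, 12.6, 0], "yaw": -0.2, "claw": 0}, {"translation": [17.6, 16.8, 0], "yaw": -0.27, "claw": 0}, {"translation": [22, 21, 0], "yaw": -0.326, "claw": 0}], "force": 20}}

```text
time_s: 1.62
tool_pos: [0.3681, -0.3963, 0.253]
ee_rot: [[0.996, -0.091, 0.001], [-0.091, -0.996, -0.001], [0.001, 0.001, -1.0]]
ft_force: [0.9, -0.8, -0.0]
gripper_width: 0.0404
gripper_force: 0.0
```

>>> {"op": "jog_arm", "data": {"rows": [{"translation": [4.4, 4.2, 0], "yaw": 0, "claw": 0}, {"translation": [8.8, 8.4, -1], "yaw": 0, "claw": 0}, {"translation": [13.2, 12.6, -3], "yaw": 0, "claw": 0}, {"translation": [17.6, 16.8, -6], "yaw": 0, "claw": 0}, {"translation": [22.4, 21.5, -10], "yaw": 0, "claw": 0}]}}

```text
time_s: 2.25
tool_pos: [0.5787, -0.1947, 0.1638]
ee_rot: [[0.996, -0.089, 0.002], [-0.089, -0.996, -0.001], [0.002, 0.0, -1.0]]
ft_force: [0.6, 0.4, 0.6]
gripper_width: 0.0003
gripper_force: 0.0
```

>>> {"op": "jog_arm", "data": {"rows": [{"translation": [0, 0, 0], "yaw": 0, "claw": 0}, {"translation": [0, 0, -3], "yaw": 0, "claw": 0}, {"translation": [0, 0, -6], "yaw": 0, "claw": 0}, {"translation": [0, 0, -9], "yaw": 0, "claw": 0}, {"translation": [0, 0, -9], "yaw": 0, "claw": 0}]}}

```text
time_s: 2.88
tool_pos: [0.5748, -0.1967, 0.0727]
ee_rot: [[0.996, -0.09, -0.004], [-0.09, -0.996, 0.001], [-0.004, -0.0, -1.0]]
ft_force: [-0.8, 0.1, -0.0]
gripper_width: 0.0002
gripper_force: 0.0
```

```bash
python3 - <<'E'
from h import *
b=read_camera("scene")[:,:,::-1]; cv2.imwrite("pics/s2.png",cv2.resize(b[160:270,210:340],None,fx=5,fy=5,interpolation=cv2.INTER_CUBIC))
s=sense(); print(s["tool_pos"],s["ft_force"],s["time_s"])
E
```

```text
[ 0.576  -0.1969  0.0741] [ 0.7282 -0.2771  0.5214] 2.925
```

View pics/s2.png

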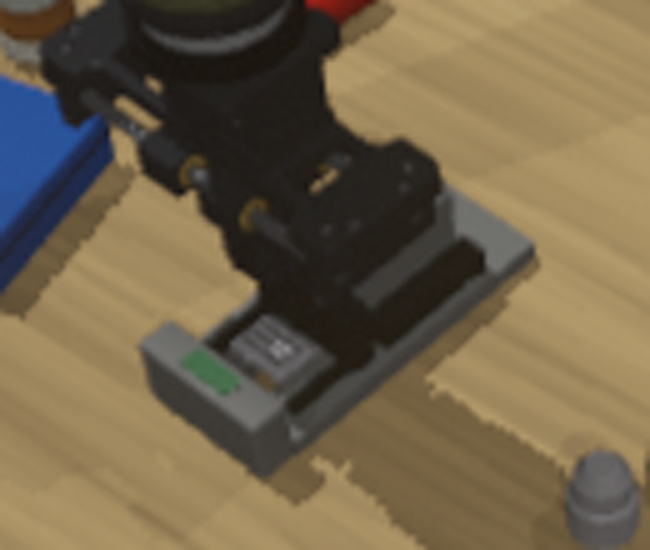

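The view shows the closed fingers hovering over the stop block, with the tab (crop 275,340) still in front of them; the rows fell about 1.5 cm short, so I correct that.

>>> {"op": "jog_arm", "data": {"rows": [{"translation": [0.5, 0.5, 0], "yaw": 0, "claw": 0}, {"translation": [1.0, 1.0, 0], "yaw": 0, "claw": 0}, {"translation": [1.5, 1.4, 0], "yaw": 0, "claw": 0}, {"translation": [1.5, 1.4, -1], "yaw": 0, "claw": 0}, {"translation": [1.5, 1.4, -2], "yaw": 0, "claw": 0}]}}

```text
time_s: 3.55
tool_pos: [0.5915, -0.1822, 0.0534]
ee_rot: [[0.996, -0.089, -0.001], [-0.089, -0.996, -0.0], [-0.001, 0.0, -1.0]]
ft_force: [-0.6, -0.1, -0.3]
gripper_width: 0.0004
gripper_force: 0.0
```

>>> {"op": "jog_arm", "data": {"rows": [{"translation": [0, 0, 0], "yaw": 0, "claw": 0}, {"translation": [0, 0, -0.2], "yaw": 0, "claw": 0}, {"translation": [0, 0, -0.4], "yaw": 0, "claw": 0}, {"translation": [0, 0, -0.5], "yaw": 0, "claw": 0}, {"translation": [0, 0, -0.5], "yaw": 0, "claw": 0}]}}

```text
time_s: 4.18
tool_pos: [0.5918, -0.1821, 0.0492]
ee_rot: [[0.996, -0.089, 0.0], [-0.089, -0.996, -0.0], [0.0, 0.0, -1.0]]
ft_force: [-0.2, 0.9, 0.4]
gripper_width: 0.0006
gripper_force: 0.0
```

>>> {"op": "jog_arm", "data": {"rows": [{"translation": [0, 0, -0.3], "yaw": 0, "claw": 0}, {"translation": [0, 0, -0.6], "yaw": 0, "claw": 0}, {"translation": [0, 0, -0.8], "yaw": 0, "claw": 0}, {"translation": [0, 0, -1.0], "yaw": 0, "claw": 0}, {"translation": [0, 0, -1.1], "yaw": 0, "claw": 0}]}}

```text
time_s: 4.8
tool_pos: [0.5918, -0.1821, 0.0387]
ee_rot: [[0.996, -0.089, 0.0], [-0.089, -0.996, -0.0], [0.0, 0.0, -1.0]]
ft_force: [-1.4, 0.2, 5.4]
gripper_width: 0.0007
gripper_force: 3.0
```

>>> {"op": "jog_arm", "data": {"rows": [{"translation": [0, 0, -0.1], "yaw": 0, "claw": 0}, {"translation": [0, 0, -0.2], "yaw": 0, "claw": 0}, {"translation": [0, 0, -0.3], "yaw": 0, "claw": 0}, {"translation": [0, 0, -0.35], "yaw": 0, "claw": 0}, {"translation": [0, 0, -0.35], "yaw": 0, "claw": 0}]}}

```text
time_s: 5.42
tool_pos: [0.5918, -0.1821, 0.0347]
ee_rot: [[0.996, -0.089, 0.0], [-0.089, -0.996, -0.0], [0.0, 0.0, -1.0]]
ft_force: [-1.2, 0.5, 3.1]
gripper_width: 0.0006
gripper_force: 2.0
```

```bash
cat > d.py <<'E'
from h import *
b=read_camera("scene"); read_camera("top")
for c in("scene","top"):
    for n in("battery","battery_grip"):
        for r in landmark_of(c,n)[:1]:
            d=np.array(r["location"])-[.4822,-.1731,0]; a=-.0886
            print(c,n,np.array(r["location"]),round(r["p"],2),"local x,y mm",1e3*(d[0]*np.cos(a)+d[1]*np.sin(a)),1e3*(-d[0]*np.sin(a)+d[1]*np.cos(a)))
s=sense(); print(s["tool_pos"],s["ft_force"],s["time_s"])
E
python3 d.py
```

```text
scene battery [ 0.5059 -0.1757  0.0135] 0.66 local x,y mm 23.83709754181849 -0.4927278983686235
scene battery_grip [ 0.5017 -0.1788  0.0458] 0.81 local x,y mm 19.927872472825836 -3.952201754312497
[ 0.5918 -0.1821  0.0346] [-0.7365  1.2784  4.5543] 5.725
```

>>> {"op": "jog_arm", "data": {"rows": [{"translation": [0, 0, 1], "yaw": 0, "claw": 0}, {"translation": [0, 0, 3.5], "yaw": 0, "claw": 0}, {"translation": [0, 0, 6.5], "yaw": 0, "claw": 3}, {"translation": [-2, 0.1, 8], "yaw": 0, "claw": 6}, {"translation": [-5, 0.4, 8], "yaw": 0, "claw": 6}]}}

```text
time_s: 6.35
tool_pos: [0.543, -0.1785, 0.1163]
ee_rot: [[0.996, -0.089, 0.004], [-0.089, -0.996, -0.001], [0.005, 0.001, -1.0]]
ft_force: [-0.0, 0.6, -0.7]
gripper_width: 0.0283
gripper_force: 0.0
```

>>> {"op": "jog_arm", "data": {"rows": [{"translation": [-2.5, 0.2, 0], "yaw": 0, "claw": 6}, {"translation": [-3.6, 0.3, 0], "yaw": 0, "claw": 6}, {"translation": [-3.6, 0.3, -1], "yaw": 0, "claw": 6}, {"translation": [-3.6, 0.3, -1.5], "yaw": 0, "claw": 6}, {"translation": [-3.6, 0.3, -1.5], "yaw": 0, "claw": 6}]}}

```text
time_s: 6.98
tool_pos: [0.5064, -0.175, 0.0988]
ee_rot: [[0.996, -0.089, -0.0], [-0.089, -0.996, 0.0], [-0.0, -0.0, -1.0]]
ft_force: [0.2, 0.8, -0.5]
gripper_width: 0.0599
gripper_force: 0.0
```

```bash
cat >> d.py <<'E'
b=b[:,:,::-1]; cv2.imwrite("pics/s3.png",cv2.resize(b[150:260,230:340],None,fx=5,fy=5,interpolation=cv2.INTER_CUBIC))
E
python3 d.py
```

```text
scene battery [ 0.5054 -0.1775  0.0136] 0.75 local x,y mm 23.49833017830867 -2.3299096186730273
scene battery_grip [ 0.5038 -0.1779  0.0464] 0.93 local x,y mm 21.939999690357265 -2.8699152578296325
top battery [ 0.5032 -0.1766  0.0107] 0.41 local x,y mm 21.22732377214327 -1.628104871499306
top battery_grip [ 0.5033 -0.1733  0.0483] 0.62 local x,y mm 21.03493390927105 1.66779957806594
[ 0.506  -0.1752  0.0997] [ 0.1575 -0.327  -0.6621] 7.275
```

View pics/s3.png

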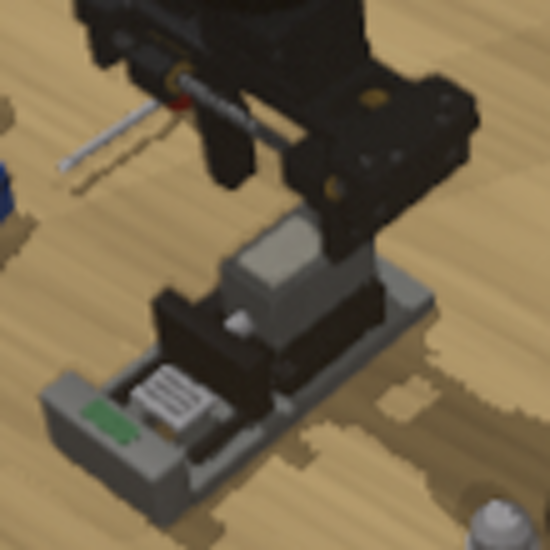

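The pack has popped back, with the plunger showing at (238,325) between nose and stop, and the fingers straddle the block. Descending to grip.

>>> {"op": "jog_arm", "data": {"rows": [{"translation": [0, 0, -1.2], "yaw": 0, "claw": 6}, {"translation": [0, 0, -2.5], "yaw": 0, "claw": 6}, {"translation": [0, 0, -3.8], "yaw": 0, "claw": 6}, {"translation": [0, 0, -4.8], "yaw": 0, "claw": 6}, {"translation": [0, 0, -5.2], "yaw": 0, "claw": 6}]}}

```text
time_s: 7.9
tool_pos: [0.5053, -0.175, 0.0466]
ee_rot: [[0.996, -0.089, -0.001], [-0.089, -0.996, 0.0], [-0.001, -0.0, -1.0]]
ft_force: [-0.3, -0.1, -0.5]
gripper_width: 0.06
gripper_force: 0.0
```

>>> {"op": "jog_arm", "data": {"rows": [{"translation": [0, 0, 0], "yaw": 0, "claw": 6}, {"translation": [0, 0, 0], "yaw": 0, "claw": 4.4}, {"translation": [0, 0, 0], "yaw": 0, "claw": 3.8}, {"translation": [0, 0, 0], "yaw": 0, "claw": 3.4}, {"translation": [0, 0, 0], "yaw": 0, "claw": 3.4}], "force": 8}}

```text
time_s: 8.52
tool_pos: [0.506, -0.1754, 0.0479]
ee_rot: [[0.996, -0.089, 0.001], [-0.089, -0.996, -0.0], [0.001, 0.0, -1.0]]
ft_force: [-0.0, -0.5, 2.2]
gripper_width: 0.0382
gripper_force: 8.0
```

>>> {"op": "jog_arm", "data": {"rows": [{"translation": [0, 0, 0], "yaw": 0, "claw": 3.4}, {"translation": [0, 0, 0], "yaw": 0, "claw": 3.4}, {"translation": [-0.4, 0.04, 0], "yaw": 0, "claw": 3.4}, {"translation": [-0.9, 0.08, 0], "yaw": 0, "claw": 3.4}, {"translation": [-1.5, 0.13, 0], "yaw": 0, "claw": 3.4}], "force": 22}}

```text
time_s: 9.15
tool_pos: [0.4918, -0.1739, 0.0479]
ee_rot: [[0.996, -0.089, 0.003], [-0.089, -0.996, -0.001], [0.003, 0.0, -1.0]]
ft_force: [5.3, -0.5, 4.5]
gripper_width: 0.0377
gripper_force: 22.0
```

>>> {"op": "jog_arm", "data": {"rows": [{"translation": [-0.7, 0.06, 0], "yaw": 0, "claw": 3.4}, {"translation": [-1.4, 0.12, 0], "yaw": 0, "claw": 3.4}, {"translation": [-2.1, 0.19, 0], "yaw": 0, "claw": 3.4}, {"translation": [-2.8, 0.25, 0], "yaw": 0, "claw": 3.4}, {"translation": [-3.5, 0.31, 0], "yaw": 0, "claw": 3.4}]}}

```text
time_s: 9.78
tool_pos: [0.4545, -0.1704, 0.0474]
ee_rot: [[0.996, -0.089, -0.002], [-0.089, -0.996, 0.001], [-0.002, -0.0, -1.0]]
ft_force: [3.8, -0.9, 2.1]
gripper_width: 0.0374
gripper_force: 22.0
```

>>> {"op": "jog_arm", "data": {"rows": [{"translation": [-0.7, 0.06, 0], "yaw": 0, "claw": 3.4}, {"translation": [-1.4, 0.12, 0], "yaw": 0, "claw": 3.4}, {"translation": [-2.1, 0.19, 0], "yaw": 0, "claw": 3.4}, {"translation": [-2.5, 0.22, 0.05], "yaw": 0, "claw": 3.4}, {"translation": [-2.5, 0.22, 0.1], "yaw": 0, "claw": 3.4}]}}

```text
time_s: 10.4
tool_pos: [0.4296, -0.1684, 0.0484]
ee_rot: [[0.996, -0.089, -0.002], [-0.089, -0.996, 0.0], [-0.002, -0.0, -1.0]]
ft_force: [0.5, 0.5, -2.7]
gripper_width: 0.038
gripper_force: 22.0
```

>>> {"op": "jog_arm", "data": {"rows": [{"translation": [0, 0, 0.5], "yaw": 0, "claw": 3.4}, {"translation": [0, 0, 2], "yaw": 0, "claw": 3.4}, {"translation": [0, 0, 4], "yaw": 0, "claw": 3.4}, {"translation": [0, 0, 6.5], "yaw": 0, "claw": 3.4}, {"translation": [0, 2, 8], "yaw": 0, "claw": 3.4}]}}

```text
time_s: 11.02
tool_pos: [0.4313, -0.1501, 0.1307]
ee_rot: [[0.996, -0.092, 0.003], [-0.092, -0.996, -0.002], [0.003, 0.002, -1.0]]
ft_force: [0.4, 0.7, -2.9]
gripper_width: 0.038
gripper_force: 22.0
```

>>> {"op": "jog_arm", "data": {"rows": [{"translation": [0.2, 3.5, 0], "yaw": 0.02, "claw": 3.4}, {"translation": [0.4, 7, 0], "yaw": 0.04, "claw": 3.4}, {"translation": [0.6, 11, 0], "yaw": 0.07, "claw": 3.4}, {"translation": [0.8, 15, 0], "yaw": 0.1, "claw": 3.4}, {"translation": [0.8, 18.5, 0], "yaw": 0.138, "claw": 3.4}]}}

```text
time_s: 11.65
tool_pos: [0.4391, 0.0382, 0.1297]
ee_rot: [[0.999, 0.051, 0.002], [0.051, -0.999, 0.001], [0.002, -0.001, -1.0]]
ft_force: [-0.3, -0.4, -3.0]
gripper_width: 0.0377
gripper_force: 22.0
```

>>> {"op": "jog_arm", "data": {"rows": [{"translation": [0, 4, 0], "yaw": 0, "claw": 3.4}, {"translation": [0, 8, 0], "yaw": 0, "claw": 3.4}, {"translation": [0, 11, 0], "yaw": 0, "claw": 3.4}, {"translation": [0, 12.6, 0], "yaw": 0, "claw": 3.4}, {"translation": [0, 12.6, 0], "yaw": 0, "claw": 3.4}]}}

```text
time_s: 12.28
tool_pos: [0.4388, 0.1631, 0.1291]
ee_rot: [[0.999, 0.05, 0.001], [0.05, -0.999, 0.0], [0.001, -0.0, -1.0]]
ft_force: [0.4, -1.1, -2.4]
gripper_width: 0.0378
gripper_force: 22.0
```

>>> {"op": "jog_arm", "data": {"rows": [{"translation": [0, 0, 0], "yaw": 0, "claw": 3.4}, {"translation": [0, 0, -1], "yaw": 0, "claw": 3.4}, {"translation": [0, 0, -2], "yaw": 0, "claw": 3.4}, {"translation": [0, 0, -2], "yaw": 0, "claw": 3.4}, {"translation": [0, 0, -2], "yaw": 0, "claw": 3.4}]}}

```text
time_s: 12.9
tool_pos: [0.4387, 0.1622, 0.1084]
ee_rot: [[0.999, 0.048, -0.0], [0.048, -0.999, -0.0], [-0.0, 0.0, -1.0]]
ft_force: [0.0, 0.6, -3.3]
gripper_width: 0.0379
gripper_force: 22.0
```

```bash
python3 - <<'E'
from h import *
def loc(P):
    d=np.array(P)-[.4911,.1655,0]; a=.0493; return np.array([d[0]*np.cos(a)+d[1]*np.sin(a),-d[0]*np.sin(a)+d[1]*np.cos(a),d[2]])*1e3
b=read_camera("scene");t=read_camera("top")
for c in("scene","top"):
    for n in("battery","battery_grip","lamp","lamp_mouth","lamp_mid","lamp_rail_end"):
        for r in landmark_of(c,n)[:1]: print(c,n,round(r["p"],2),loc(r["location"]).round(1))
print(sense()["time_s"], loc(sense()["tool_pos"]))
cv2.imwrite("pics/s4.png",np.hstack([cv2.resize(x[:,:,::-1],None,fx=5,fy=5,interpolation=cv2.INTER_CUBIC) for x in (b[225:335,360:440],t[200:310,205:285])]))
E
```

```text
scene battery 0.84 [-56.1  -1.7  72.9]
scene battery_grip 0.65 [-53.9  -4.4 108.1]
scene lamp 0.73 [-1.   0.5 -1.6]
scene lamp_mouth 0.72 [-2.   0.7 13.5]
scene lamp_mid 0.89 [32.8 -1.9 11.3]
scene lamp_rail_end 0.58 [61.5  1.  12.8]
top battery 0.78 [-52.   -0.9  74.4]
top battery_grip 0.51 [-51.8   1.6 106.2]
top lamp 0.58 [-4.5 -4.1 -0.7]
top lamp_mouth 0.84 [-3.5  1.1 15.6]
top lamp_mid 0.7 [30.4 -2.6 11.9]
top lamp_rail_end 0.93 [61.5  0.1 14.1]
13.6 [-52.4001  -0.4392 108.649 ]
```

View pics/s4.png

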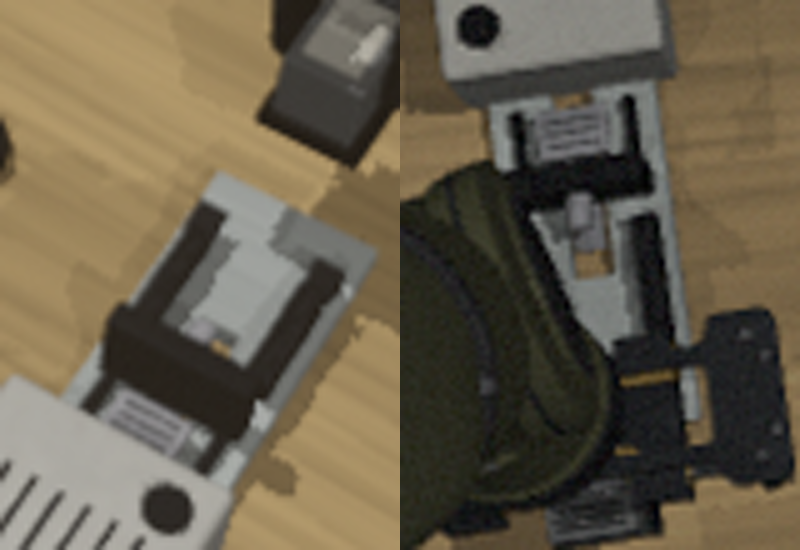

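The pack hangs level behind the lamp's mouth: nose at (300,130) in the scene crop, rails' mouth at about (270,240), aligned with the rails. Descending.

>>> {"op": "jog_arm", "data": {"rows": [{"translation": [0, 0.04, -1.3], "yaw": 0, "claw": 3.4}, {"translation": [0, 0.04, -2.8], "yaw": 0, "claw": 3.4}, {"translation": [0, 0.04, -4.2], "yaw": 0, "claw": 3.4}, {"translation": [0, 0.04, -5.2], "yaw": 0, "claw": 3.4}, {"translation": [0, 0.04, -5.6], "yaw": 0, "claw": 3.4}]}}

```text
time_s: 14.22
tool_pos: [0.4384, 0.1627, 0.0517]
ee_rot: [[0.999, 0.049, -0.001], [0.049, -0.999, -0.001], [-0.001, 0.0, -1.0]]
ft_force: [0.4, -0.4, -3.0]
gripper_width: 0.0382
gripper_force: 22.0
```

>>> {"op": "jog_arm", "data": {"rows": [{"translation": [0, 0, 0], "yaw": 0, "claw": 3.4}, {"translation": [0, 0, -0.1], "yaw": 0, "claw": 3.4}, {"translation": [0, 0, -0.2], "yaw": 0, "claw": 3.4}, {"translation": [0, 0, -0.3], "yaw": 0, "claw": 3.4}, {"translation": [0, 0, -0.3], "yaw": 0, "claw": 3.4}]}}

```text
time_s: 14.85
tool_pos: [0.4388, 0.1629, 0.0497]
ee_rot: [[0.999, 0.049, 0.0], [0.049, -0.999, -0.0], [0.0, 0.0, -1.0]]
ft_force: [-0.3, 0.8, -2.2]
gripper_width: 0.0381
gripper_force: 22.0
```

>>> {"op": "jog_arm", "data": {"rows": [{"translation": [0.2, 0.01, -0.1], "yaw": 0, "claw": 3.4}, {"translation": [0.7, 0.03, -0.1], "yaw": 0, "claw": 3.4}, {"translation": [1.2, 0.06, -0.1], "yaw": 0, "claw": 3.4}, {"translation": [1.7, 0.08, -0.1], "yaw": 0, "claw": 3.4}, {"translation": [2.0, 0.1, -0.1], "yaw": 0, "claw": 3.4}]}}

```text
time_s: 15.48
tool_pos: [0.4593, 0.1639, 0.0487]
ee_rot: [[0.999, 0.049, 0.001], [0.049, -0.999, 0.0], [0.001, -0.0, -1.0]]
ft_force: [-0.7, 0.1, -2.9]
gripper_width: 0.0375
gripper_force: 22.0
```

>>> {"op": "jog_arm", "data": {"rows": [{"translation": [0.2, 0.01, 0], "yaw": 0, "claw": 3.4}, {"translation": [0.6, 0.03, 0], "yaw": 0, "claw": 3.4}, {"translation": [1.0, 0.05, 0], "yaw": 0, "claw": 3.4}, {"translation": [1.4, 0.07, 0], "yaw": 0, "claw": 3.4}, {"translation": [1.5, 0.075, 0], "yaw": 0, "claw": 3.4}]}}

```text
time_s: 16.1
tool_pos: [0.4735, 0.1646, 0.0485]
ee_rot: [[0.999, 0.049, -0.001], [0.049, -0.999, -0.0], [-0.001, 0.0, -1.0]]
ft_force: [-0.5, 0.1, -3.7]
gripper_width: 0.0381
gripper_force: 22.0
```

>>> {"op": "jog_arm", "data": {"rows": [{"translation": [0.3, 0.015, -0.03], "yaw": 0, "claw": 3.4}, {"translation": [0.7, 0.035, -0.03], "yaw": 0, "claw": 3.4}, {"translation": [1.1, 0.055, -0.03], "yaw": 0, "claw": 3.4}, {"translation": [1.4, 0.07, -0.03], "yaw": 0, "claw": 3.4}, {"translation": [1.5, 0.075, -0.03], "yaw": 0, "claw": 3.4}]}}

```text
time_s: 16.73
tool_pos: [0.489, 0.1654, 0.0483]
ee_rot: [[0.999, 0.049, 0.0], [0.049, -0.999, -0.0], [0.0, 0.0, -1.0]]
ft_force: [-0.4, 0.9, -4.1]
gripper_width: 0.0373
gripper_force: 22.0
```

>>> {"op": "jog_arm", "data": {"rows": [{"translation": [0.3, 0.015, 0], "yaw": 0, "claw": 3.4}, {"translation": [0.7, 0.035, 0], "yaw": 0, "claw": 3.4}, {"translation": [1.1, 0.055, 0], "yaw": 0, "claw": 3.4}, {"translation": [1.4, 0.07, 0], "yaw": 0, "claw": 3.4}, {"translation": [1.5, 0.075, 0], "yaw": 0, "claw": 3.4}]}}

```text
time_s: 17.35
tool_pos: [0.504, 0.1661, 0.0483]
ee_rot: [[0.999, 0.049, 0.0], [0.049, -0.999, -0.0], [0.0, 0.0, -1.0]]
ft_force: [-0.4, 0.5, -3.0]
gripper_width: 0.0379
gripper_force: 22.0
```

>>> {"op": "jog_arm", "data": {"rows": [{"translation": [0.15, 0.008, 0], "yaw": 0, "claw": 3.4}, {"translation": [0.3, 0.015, 0], "yaw": 0, "claw": 3.4}, {"translation": [0.45, 0.022, 0], "yaw": 0, "claw": 3.4}, {"translation": [0.6, 0.03, 0], "yaw": 0, "claw": 3.4}, {"translation": [0.7, 0.035, 0], "yaw": 0, "claw": 3.4}]}}

```text
time_s: 17.98
tool_pos: [0.5109, 0.1665, 0.0483]
ee_rot: [[0.999, 0.049, 0.0], [0.049, -0.999, -0.0], [0.0, 0.0, -1.0]]
ft_force: [0.2, 0.2, -2.5]
gripper_width: 0.0379
gripper_force: 22.0
```

>>> {"op": "jog_arm", "data": {"rows": [{"translation": [0.1, 0.005, 0], "yaw": 0, "claw": 3.4}, {"translation": [0.2, 0.01, 0], "yaw": 0, "claw": 3.4}, {"translation": [0.3, 0.015, 0], "yaw": 0, "claw": 3.4}, {"translation": [0.4, 0.02, 0], "yaw": 0, "claw": 3.4}, {"translation": [0.5, 0.025, 0], "yaw": 0, "claw": 3.4}]}}

```text
time_s: 18.6
tool_pos: [0.5158, 0.1667, 0.0483]
ee_rot: [[0.999, 0.049, 0.0], [0.049, -0.999, -0.0], [-0.0, 0.0, -1.0]]
ft_force: [-0.7, -0.8, -2.8]
gripper_width: 0.0381
gripper_force: 22.0
```

>>> {"op": "jog_arm", "data": {"rows": [{"translation": [0.1, 0.005, 0], "yaw": 0, "claw": 3.4}, {"translation": [0.2, 0.01, 0], "yaw": 0, "claw": 3.4}, {"translation": [0.3, 0.015, 0], "yaw": 0, "claw": 3.4}, {"translation": [0.4, 0.02, 0], "yaw": 0, "claw": 3.4}, {"translation": [0.4, 0.02, 0], "yaw": 0, "claw": 3.4}]}}

```text
time_s: 19.23
tool_pos: [0.5186, 0.1667, 0.0482]
ee_rot: [[0.999, 0.049, -0.002], [0.049, -0.999, -0.001], [-0.002, 0.0, -1.0]]
ft_force: [-4.4, 0.1, -1.1]
gripper_width: 0.0376
gripper_force: 22.0
```

>>> {"op": "jog_arm", "data": {"rows": [{"translation": [0.1, 0.005, 0], "yaw": 0, "claw": 3.4}, {"translation": [0.2, 0.01, 0], "yaw": 0, "claw": 3.4}, {"translation": [0.3, 0.015, 0], "yaw": 0, "claw": 3.4}, {"translation": [0.3, 0.015, 0], "yaw": 0, "claw": 3.4}, {"translation": [0.3, 0.015, 0], "yaw": 0, "claw": 3.4}], "force": 30}}

```text
time_s: 19.85
tool_pos: [0.5195, 0.1668, 0.048]
ee_rot: [[0.999, 0.05, -0.007], [0.05, -0.999, -0.001], [-0.007, 0.001, -1.0]]
ft_force: [-8.9, -0.7, 2.6]
gripper_width: 0.0377
gripper_force: 30.0
```

>>> {"op": "jog_arm", "data": {"rows": [{"translation": [0.1, 0.005, 0], "yaw": 0, "claw": 3.4}, {"translation": [0.2, 0.01, 0], "yaw": 0, "claw": 3.4}, {"translation": [0.2, 0.01, 0], "yaw": 0, "claw": 3.4}, {"translation": [0.3, 0.015, 0], "yaw": 0, "claw": 3.4}, {"translation": [0.3, 0.015, 0], "yaw": 0, "claw": 3.4}]}}

```text
time_s: 20.48
tool_pos: [0.5211, 0.1668, 0.0478]
ee_rot: [[0.999, 0.05, -0.009], [0.05, -0.999, -0.002], [-0.009, 0.001, -1.0]]
ft_force: [-10.0, -0.3, 2.1]
gripper_width: 0.0376
gripper_force: 30.0
```

>>> {"op": "jog_arm", "data": {"rows": [{"translation": [0.05, 0.003, 0], "yaw": 0, "claw": 3.4}, {"translation": [0.1, 0.005, 0], "yaw": 0, "claw": 3.4}, {"translation": [0.15, 0.008, 0], "yaw": 0, "claw": 3.4}, {"translation": [0.2, 0.01, 0], "yaw": 0, "claw": 3.4}, {"translation": [0.2, 0.01, 0], "yaw": 0, "claw": 3.4}]}}

```text
time_s: 21.1
tool_pos: [0.5245, 0.167, 0.0477]
ee_rot: [[0.999, 0.05, -0.007], [0.05, -0.999, -0.001], [-0.007, 0.001, -1.0]]
ft_force: [-7.0, 0.8, -0.5]
gripper_width: 0.0381
gripper_force: 30.0
```

>>> {"op": "jog_arm", "data": {"rows": [{"translation": [0.05, 0.003, 0], "yaw": 0, "claw": 3.4}, {"translation": [0.1, 0.005, 0], "yaw": 0, "claw": 3.4}, {"translation": [0.1, 0.005, 0], "yaw": 0, "claw": 3.4}, {"translation": [0.15, 0.008, 0], "yaw": 0, "claw": 3.4}, {"translation": [0.15, 0.008, 0], "yaw": 0, "claw": 3.4}]}}

```text
time_s: 21.72
tool_pos: [0.5261, 0.167, 0.0477]
ee_rot: [[0.999, 0.049, -0.006], [0.049, -0.999, -0.001], [-0.006, 0.001, -1.0]]
ft_force: [-7.7, -0.7, -0.7]
gripper_width: 0.0374
gripper_force: 30.0
```

Over the ramp, now riding on the tooth at about 7 N.

>>> {"op": "jog_arm", "data": {"rows": [{"translation": [0.1, 0.005, 0], "yaw": 0, "claw": 3.4}, {"translation": [0.2, 0.01, 0], "yaw": 0, "claw": 3.4}, {"translation": [0.25, 0.012, 0], "yaw": 0, "claw": 3.4}, {"translation": [0.3, 0.015, 0], "yaw": 0, "claw": 3.4}, {"translation": [0.3, 0.015, 0], "yaw": 0, "claw": 3.4}]}}

```text
time_s: 22.35
tool_pos: [0.529, 0.1672, 0.0477]
ee_rot: [[0.999, 0.049, -0.007], [0.049, -0.999, -0.001], [-0.007, 0.001, -1.0]]
ft_force: [-8.5, -0.3, 0.2]
gripper_width: 0.038
gripper_force: 30.0
```

>>> {"op": "jog_arm", "data": {"rows": [{"translation": [0.05, 0.003, 0], "yaw": 0, "claw": 3.4}, {"translation": [0.1, 0.005, 0], "yaw": 0, "claw": 3.4}, {"translation": [0.15, 0.008, 0], "yaw": 0, "claw": 3.4}, {"translation": [0.2, 0.01, 0], "yaw": 0, "claw": 3.4}, {"translation": [0.2, 0.01, 0], "yaw": 0, "claw": 3.4}]}}

```text
time_s: 22.98
tool_pos: [0.5307, 0.1673, 0.0477]
ee_rot: [[0.999, 0.05, -0.007], [0.05, -0.999, -0.001], [-0.007, 0.001, -1.0]]
ft_force: [-8.1, -0.1, 0.0]
gripper_width: 0.0375
gripper_force: 30.0
```

>>> {"op": "jog_arm", "data": {"rows": [{"translation": [0.05, 0.003, 0], "yaw": 0, "claw": 3.4}, {"translation": [0.1, 0.005, 0], "yaw": 0, "claw": 3.4}, {"translation": [0.15, 0.008, 0], "yaw": 0, "claw": 3.4}, {"translation": [0.15, 0.008, 0], "yaw": 0, "claw": 3.4}, {"translation": [0.15, 0.008, 0], "yaw": 0, "claw": 3.4}]}}

```text
time_s: 23.6
tool_pos: [0.5321, 0.1674, 0.0477]
ee_rot: [[0.999, 0.05, -0.008], [0.05, -0.999, -0.001], [-0.008, 0.001, -1.0]]
ft_force: [-7.9, -0.5, 0.2]
gripper_width: 0.0376
gripper_force: 30.0
```

>>> {"op": "jog_arm", "data": {"rows": [{"translation": [0.05, 0.003, 0], "yaw": 0, "claw": 3.4}, {"translation": [0.1, 0.005, 0], "yaw": 0, "claw": 3.4}, {"translation": [0.15, 0.008, 0], "yaw": 0, "claw": 3.4}, {"translation": [0.15, 0.008, 0], "yaw": 0, "claw": 3.4}, {"translation": [0.15, 0.008, 0], "yaw": 0, "claw": 3.4}]}}

```text
time_s: 24.22
tool_pos: [0.5342, 0.1675, 0.0477]
ee_rot: [[0.999, 0.05, -0.006], [0.05, -0.999, -0.001], [-0.006, 0.001, -1.0]]
ft_force: [-7.9, -0.1, -0.3]
gripper_width: 0.0374
gripper_force: 30.0
```

>>> {"op": "jog_arm", "data": {"rows": [{"translation": [0.05, 0.003, 0], "yaw": 0, "claw": 3.4}, {"translation": [0.1, 0.005, 0], "yaw": 0, "claw": 3.4}, {"translation": [0.1, 0.005, 0], "yaw": 0, "claw": 3.4}, {"translation": [0.1, 0.005, 0], "yaw": 0, "claw": 3.4}, {"translation": [0.1, 0.005, 0], "yaw": 0, "claw": 3.4}]}}

```text
time_s: 24.85
tool_pos: [0.5351, 0.1676, 0.0477]
ee_rot: [[0.999, 0.05, -0.007], [0.05, -0.999, -0.001], [-0.007, 0.001, -1.0]]
ft_force: [-8.7, -0.8, -1.1]
gripper_width: 0.0378
gripper_force: 30.0
```

>>> {"op": "jog_arm", "data": {"rows": [{"translation": [0.05, 0.003, 0], "yaw": 0, "claw": 3.4}, {"translation": [0.1, 0.005, 0], "yaw": 0, "claw": 3.4}, {"translation": [0.1, 0.005, 0], "yaw": 0, "claw": 3.4}, {"translation": [0.1, 0.005, 0], "yaw": 0, "claw": 3.4}, {"translation": [0.1, 0.005, 0], "yaw": 0, "claw": 3.4}]}}

```text
time_s: 25.48
tool_pos: [0.5351, 0.1676, 0.0477]
ee_rot: [[0.999, 0.05, -0.008], [0.05, -0.999, -0.002], [-0.009, 0.001, -1.0]]
ft_force: [-9.2, -0.6, 1.0]
gripper_width: 0.0376
gripper_force: 30.0
```

>>> {"op": "jog_arm", "data": {"rows": [{"translation": [0.05, 0.003, 0], "yaw": 0, "claw": 3.4}, {"translation": [0.1, 0.005, 0], "yaw": 0, "claw": 3.4}, {"translation": [0.1, 0.005, 0], "yaw": 0, "claw": 3.4}, {"translation": [0.1, 0.005, 0], "yaw": 0, "claw": 3.4}, {"translation": [0.1, 0.005, 0], "yaw": 0, "claw": 3.4}]}}

```text
time_s: 26.1
tool_pos: [0.5351, 0.1675, 0.0477]
ee_rot: [[0.999, 0.05, -0.01], [0.05, -0.999, -0.002], [-0.01, 0.001, -1.0]]
ft_force: [-10.7, 0.1, 3.1]
gripper_width: 0.0378
gripper_force: 30.0
```

>>> {"op": "jog_arm", "data": {"rows": [{"translation": [-0.15, -0.008, 0], "yaw": 0, "claw": 3.4}, {"translation": [-0.3, -0.015, 0], "yaw": 0, "claw": 3.4}, {"translation": [-0.45, -0.022, 0], "yaw": 0, "claw": 3.4}, {"translation": [-0.6, -0.03, 0], "yaw": 0, "claw": 3.4}, {"translation": [-0.7, -0.035, 0], "yaw": 0, "claw": 3.4}]}}

```text
time_s: 26.72
tool_pos: [0.5326, 0.1674, 0.0478]
ee_rot: [[0.999, 0.049, -0.001], [0.049, -0.999, -0.001], [-0.001, 0.0, -1.0]]
ft_force: [-3.7, 0.2, -7.5]
gripper_width: 0.0376
gripper_force: 30.0
```

>>> {"op": "jog_arm", "data": {"rows": [{"translation": [-0.05, -0.003, 0], "yaw": 0, "claw": 3.4}, {"translation": [-0.1, -0.005, 0], "yaw": 0, "claw": 3.4}, {"translation": [-0.1, -0.005, 0], "yaw": 0, "claw": 3.4}, {"translation": [-0.1, -0.005, 0], "yaw": 0, "claw": 3.4}, {"translation": [-0.1, -0.005, 0], "yaw": 0, "claw": 3.4}]}}

```text
time_s: 27.35
tool_pos: [0.5324, 0.1674, 0.0483]
ee_rot: [[0.999, 0.049, 0.0], [0.049, -0.999, -0.0], [0.0, 0.0, -1.0]]
ft_force: [-2.6, -0.4, -9.9]
gripper_width: 0.0379
gripper_force: 30.0
```

>>> {"op": "jog_arm", "data": {"rows": [{"translation": [-0.05, -0.003, -0.05], "yaw": 0, "claw": 3.4}, {"translation": [-0.1, -0.005, -0.05], "yaw": 0, "claw": 3.4}, {"translation": [-0.15, -0.008, -0.05], "yaw": 0, "claw": 3.4}, {"translation": [-0.2, -0.01, -0.05], "yaw": 0, "claw": 3.4}, {"translation": [-0.2, -0.01, -0.05], "yaw": 0, "claw": 3.4}]}}

```text
time_s: 27.98
tool_pos: [0.532, 0.1675, 0.0481]
ee_rot: [[0.999, 0.048, 0.004], [0.048, -0.999, 0.0], [0.004, -0.0, -1.0]]
ft_force: [1.8, -1.1, -9.2]
gripper_width: 0.0378
gripper_force: 30.0
```

The catch now holds it against a pull, so I release.

>>> {"op": "jog_arm", "data": {"rows": [{"translation": [0.1, 0.005, -0.05], "yaw": 0, "claw": 3.4}, {"translation": [0.1, 0.005, -0.1], "yaw": 0, "claw": 3.4}, {"translation": [0.1, 0.005, -0.1], "yaw": 0, "claw": 4}, {"translation": [0.1, 0.005, -0.1], "yaw": 0, "claw": 4.8}, {"translation": [0.1, 0.005, -0.1], "yaw": 0, "claw": 6}], "force": 8}}

```text
time_s: 28.6
tool_pos: [0.5312, 0.1679, 0.0469]
ee_rot: [[0.999, 0.049, 0.0], [0.049, -0.999, 0.0], [0.0, -0.0, -1.0]]
ft_force: [0.8, 0.6, -0.4]
gripper_width: 0.0558
gripper_force: 0.0
```

>>> {"op": "jog_arm", "data": {"rows": [{"translation": [0, 0, 0], "yaw": 0, "claw": 6}, {"translation": [0, 0, 1.5], "yaw": 0, "claw": 6}, {"translation": [0, 0, 4], "yaw": 0, "claw": 6}, {"translation": [0, 0, 7], "yaw": 0, "claw": 6}, {"translation": [0, 0, 10], "yaw": 0, "claw": 6}]}}

```text
time_s: 29.22
tool_pos: [0.5313, 0.1675, 0.1487]
ee_rot: [[0.999, 0.049, 0.001], [0.049, -0.999, 0.0], [0.001, -0.0, -1.0]]
ft_force: [0.4, -0.5, 0.7]
gripper_width: 0.06
gripper_force: 0.0
```

>>> {"op": "jog_arm", "data": {"rows": [{"translation": [-2, -3, 3], "yaw": 0, "claw": 6}, {"translation": [-4, -7, 5], "yaw": 0, "claw": 6}, {"translation": [-6, -11, 6], "yaw": 0, "claw": 6}, {"translation": [-8, -15, 6], "yaw": 0, "claw": 6}, {"translation": [-8, -16, 6], "yaw": 0, "claw": 6}]}}

```text
time_s: 29.85
tool_pos: [0.4494, 0.0046, 0.2079]
ee_rot: [[0.999, 0.044, -0.001], [0.044, -0.999, -0.001], [-0.001, 0.001, -1.0]]
ft_force: [-0.4, 0.8, 0.4]
gripper_width: 0.0602
gripper_force: 0.0
```

```bash
python3 - <<'E'
from h import *
b=read_camera("scene");t=read_camera("top")
for c in("scene","top"):
    for r in landmark_of(c,"battery")[:1]: print(c,r)
print(sense()["time_s"],sense()["ft_force"])
cv2.imwrite("pics/s5.png",np.hstack([cv2.resize(x[:,:,::-1],None,fx=5,fy=5,interpolation=cv2.INTER_CUBIC) for x in (b[235:345,350:430],t[190:300,205:285])]))
E
```

```text
scene {'location': [0.5321, 0.1675, 0.0144], 'p': 0.93}
top {'location': [0.5262, 0.1671, 0.014], 'p': 0.62}
30.05 [ 0.3628  0.8165 -0.2238]
```

View pics/s5.png

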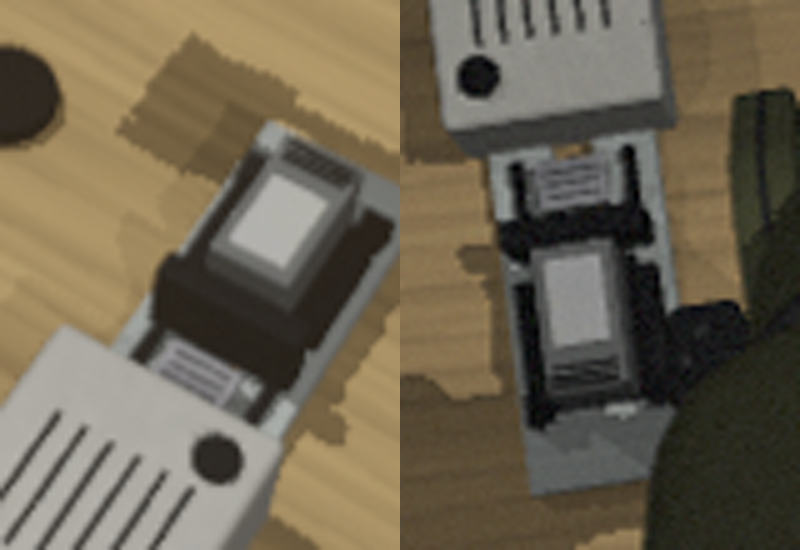

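The pack sits close against the lamp's stop block (top crop 580,245), held after release, and the gripper is clear.

```bash
python3 -c "from bench import *; print(hand_in())"
```

```text
the job is handed in; nothing more can be done
None
```

The pack is off the charger and latched on the light source's rails: the catch held it against a light pull and after release, no other object was touched on purpose, and the job is handed in at about 30 s (the verdict was not shown).

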